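# Open the drain of the emptied flotation bath

## Task

The flotation bath on the bench is empty and due for cleaning: unscrew the T-handled drain plug from the port in its side, draw it straight out and put it in the shallow metal tray. Put it down, do not drop it from a height, and leave the rack of glass slides where it stands.

Things in the scene. Friction and masses are not known exactly. Their poses are not given: they have to be found in the camera images.
- plug: Steel drain plug, 0.15 kg, with a black T-bar, 80 x 12 (x) x 18 (y) mm. Origin: bar's centre, on the axis; y: axis, out of the port; z: along the bar to its upper end, which at first leans 40 deg to the robot's left (pitch -0.7). Pinch the upper half across its 12 mm, fingers along the bar. Neck d 12, flange d 40 (30 mm behind the origin), shaft d 24; its tail is 66 mm behind the origin.
- port: Steel port, d 52, 32 mm long, fixed to the white bath's far face (facing +x). Origin: on its axis at that face; y: out, z: up. Plug turns easily, counter-clockwise facing it (bar's top goes over to the robot's right), on the spot or creeping out 3 mm; lets go after 50 deg: turn it 60 to 80. Then 31 mm straight out is clear. A round dial (d 62, 20 mm proud) sits 130 mm beside it; bath 150 mm high.
- tray: Shallow open aluminium tray, 240 mm (x) by 200 mm (y), 30 mm high, walls and floor 6 mm thick, fixed to the bench, to the left of the bath. Origin: centre of its underside. The plug may lie in it in any way.
- rack: Bystander: grey plastic rack of glass microscope slides, 90 x 70 mm, 75 mm high, standing loose on the bench. Origin: centre of its underside.
There are look-alikes about, which are no part of the job. Leave any purple look-alike of the plug alone.

How it is judged:
On the way, in this order (a step that is already met when the one before it is completed fails the run):
1. the plug's bar is turned past upright while the plug is still in its port (angle between plug's own x axis and vertical above 1.58 rad and y of plug in the frame of port below 0.09 m and distance between plug and port below 0.095 m), for 0.1 s.
2. the plug is drawn clear of the port (y of plug in the frame of port above 0.102 m), for 0.1 s.
At the end, for the whole second after the job is handed in: The plug lies at rest in the tray: the centre of its bar within the tray's outline (within 115 mm and 95 mm of its centre) and less than 80 mm above the tray's underside, its weight on the tray (x of plug in the frame of tray between -0.115 and 0.115 m and y of plug in the frame of tray between -0.095 and 0.095 m and z of plug in the frame of tray below 0.08 m and contact force between plug and tray above 0.3 N and linear speed of plug below 0.03 m/s); the robot touches nothing.
It fails at once if the plug is dropped from a height (it falls free at more than 1.3 m/s) (linear speed of plug above 1.3 m/s and contact force between the fingers and plug below 0.1 N).
It fails at once if the slide rack is moved by more than 30 mm (distance of rack from where it was at the start of the episode above 0.03 m).
It also fails if it takes over 50 s, if anything falls off the work surface, if the arm or the gripper's body presses on something with over 40 N, if the wrist force passes 120 N, or if a joint passes its speed limit or range.

## Robot

A 7-joint arm with a two-finger parallel gripper is mounted at the origin on the work surface. World frame = base frame: x ahead of the robot, y to its left, z up, the work surface at z = 0. Lengths are in m, angles in rad, forces in N, time in s.
With the tool pointing down it reaches from about 0.4 to 0.85 m from the base axis. Payload 4.5 kg.
Tool frame: the origin (TCP) lies midway between the tips of the shut fingers; the grasp point (between the pads) lies 19 mm behind it; z points along the fingers, y is the direction in which the jaws open and shut (so a half turn about z gives the same grasp; the last joint's range is limited). The gripper opens to 88 mm and grips with 3 to 60 N. Pads are 18 mm wide; open, the fingers measure 123 mm over their backs; the gripper's body (75 mm by 187 mm) begins 45 mm behind the grasp point.
Start: joints at [1.351, 0.689, -0.195, 1.565, 0.157, 0.902, -0.215], TCP at [0.157, -0.605, 0.239] pointing down, gripper open.
Joint ranges: [-3.01, 3.01], [-0.46, 2.08], [-1.47, 1.51], [0.13, 2.56], [-1, 4.14], [0.04, 2.09], [-2.66, 2.66]. Speed limits (rad/s): [2.57, 2.57, 3.14, 3.14, 3.14, 3.14, 3.14].

## Interface

Orientations are given as a unit quaternion [x, y, z, w].
In Python, from plant import r gives the robot as it stands. The module is installed in compiled form; this text tells all that it offers.
- The arm moves only by the tool carry_out, never from a script. Its argument "commands" is a list of rows, each a list of 6 numbers: the shift along the tool's x, y, z in m, then the turn, a rotation vector about the tool's x, y, z in degrees. In form: [[dx, dy, dz, wx, wy, wz], ...]. A call has 1 to 12 rows; each row is the pose to reach, as a shift and turn from the pose commanded when the call began, along the tool's axes at that moment; what a row does not reach only later rows make up. A row lasts 1/10 s, in which the tool goes at most 50 mm and 8.59 degrees, less where a joint would pass 70% of its speed; a pose out of reach is approached as far as the arm can. A call with a gripper value outside its range is refused whole. "fingers" is the closure in counts, from 0 (fully open) to 255 (shut), set as the call begins (left out, the last holds). The fingers move at their own pace and stop on an object; "grip_force" is the grip in N (left out, the last holds). Time passes only in rows, so rows that repeat a pose let the fingers close. It gives the time, the measured TCP pose, the force and the opening at its end, in the units of the state.
- r.get_state(): the state, without advancing time (a new reading comes with each control period).
- r.snapshot(name): name is "side" or "top"; returns a dict with "img" (384x512x3 uint8, blue, green, red), "intrinsics" (3x3 intrinsics, pixels), "extrinsics" (4x4, takes a point from camera to world coordinates). Camera axes: x right, y down, z forward; pixel columns grow to the right and rows downward; lengths in m; the calibration is good to about 2 mm. A picture is of the moment at which its call begins. There is no depth.
- r.finish_job(): hands the job in, once; it reports no verdict.
Trained networks look in a picture, given as the dict that the camera call returned (one of the last four; its "shot" number tells which), for a name from the list of things; names that differ only in an ending like _2 or _b are one class to them, and where a whole thing is asked for, a point or a joint stands for the part that bears it (a point fixed in the world has none). Each returns a list of dicts, best first, with "p" (0 to 1); they miss things now and then, are a little off and sometimes report something else, mostly with a low value. They report only what shows in the picture. A call takes as long as a camera call. They do not tell look-alikes from the thing itself.
- r.spot_in(picture, label): "xyz" ([x, y, z] in m, in world coordinates, good to about 4 mm: the middle of the surface that is visible of it).
- r.spot_point(picture, label): "xyz" ([x, y, z] in m, in world coordinates, good to about 4 mm: a listed point, or the origin of a listed thing).
The state is a dict: "clock": time; "q": joint angles; "qd": joint speeds; "joint_torque": joint torques, N m; "tool_pos": TCP position; "eef_rot": TCP orientation; "contact_force": force on the tool from outside, world axes, zero at the start; "moment": the same for the moment, N m; "opening": opening from 0.0 (shut) to 1.0 (fully open).
Only numpy, scipy, OpenCV 4.12 (cv2) and the standard library are available. Lean on these libraries where they do the work, as an engineer would, in place of code of your own. Each camera call takes 0.05 s, during which the arm holds its last target.

## Working session

There is one attempt and no reset: what is moved stays moved. The work goes in short steps, Python scripts to look and compute and a tool call to move; the robot and the scene stay as the last step left them, time stands still between calls to the robot, and variables do not carry over. Pictures are saved under pics/ and viewed, and the job is handed in when it is done.

Besides the shell and the picture viewer there is one more tool, called after ">>>" as a command line: name --pt "numbers of a row" for each row, then --argument value for the rest. carry_out: Moves the arm, as the interface text tells. Its arguments: {"type":"object","properties":{"commands":{"type":"array","items":{"type":"array","items":{"type":"number"}}},"fingers":{"type":"number"},"grip_force":{"type":"number"}},"required":["commands"]}

```bash
mkdir -p pics; cat > h.py <<'E'
import numpy as np, cv2, json
from plant import r
from scipy.spatial.transform import Rotation as R
def pics(tag):
    d={}
    for n in ("side","top"):
        s=r.snapshot(n); d[n]=s; cv2.imwrite(f"pics/{n}_{tag}.png",s["img"])
    return d
def proj(s,p):
    T=np.linalg.inv(np.array(s["extrinsics"])); c=T[:3,:3]@np.array(p)+T[:3,3]; u=np.array(s["intrinsics"])@c; return u[:2]/u[2]
def ray(s,u,v):
    E=np.array(s["extrinsics"]); d=E[:3,:3]@np.linalg.inv(np.array(s["intrinsics"]))@np.array([u,v,1.]); return E[:3,3],d/np.linalg.norm(d)
def onplane(s,u,v,ax,val):
    o,d=ray(s,u,v); return o+d*(val-o[ax])/d[ax]
def tri(s1,p1,s2,p2):
    o1,d1=ray(s1,*p1);o2,d2=ray(s2,*p2)
    A=np.array([d1,-d2]).T; t=np.linalg.lstsq(A,o2-o1,rcond=None)[0]
    a=o1+d1*t[0];b=o2+d2*t[1]; return (a+b)/2,np.linalg.norm(a-b)
E
python3 - <<'E'
from h import *
np.set_printoptions(precision=4,suppress=True)
d=pics("0")
for n,s in d.items():
    print(n,np.array(s["extrinsics"])); print(s["intrinsics"])
    for l in("plug","port","tray","rack"):
        for f in("spot_in","spot_point"):
            try: print(n,l,f,[(np.round(x["xyz"],4),round(x["p"],2)) for x in getattr(r,f)(s,l)][:4])
            except Exception as e: print(e)
st=r.get_state(); print(st)
E
```

```text
side [[-0.8376 -0.3459  0.4229  0.1286]
 [-0.5459  0.5612 -0.6222  0.5756]
 [-0.0221 -0.752  -0.6588  0.7441]
 [ 0.      0.      0.      1.    ]]
[[435.8327   0.     266.0333]
 [  0.     435.8327 189.3868]
 [  0.       0.       1.    ]]
side plug spot_in [(array([ 0.6212, -0.0883,  0.0396]), 0.82), (array([ 0.6568, -0.3013,  0.0295]), 0.78), (array([ 0.556 , -0.1985,  0.1098]), 0.7)]
side plug spot_point [(array([ 0.6625, -0.3184,  0.0285]), 0.85), (array([ 0.6166, -0.0801,  0.0329]), 0.66), (array([ 0.5658, -0.2048,  0.1004]), 0.63)]
side port spot_in [(array([ 0.5166, -0.1942,  0.1198]), 0.4)]
side port spot_point [(array([ 0.4949, -0.2125,  0.1004]), 0.5)]
side tray spot_in [(array([0.5376, 0.3147, 0.0057]), 0.94)]
side tray spot_point [(array([ 0.5371,  0.3139, -0.0006]), 0.76)]
side rack spot_in [(array([ 0.5225, -0.4359,  0.0702]), 0.74)]
side rack spot_point []
top [[ 0.0128 -0.9898  0.1422  0.4108]
 [-0.9997 -0.0153 -0.0166 -0.04  ]
 [ 0.0186 -0.1419 -0.9897  1.1418]
 [ 0.      0.      0.      1.    ]]
[[459.596    0.     258.3017]
 [  0.     459.596  196.7733]
 [  0.       0
[... 629 characters left out ...]
 [(array([ 0.5237, -0.4184,  0.053 ]), 0.93), (array([ 0.5545, -0.2024,  0.1109]), 0.71)]
top rack spot_point [(array([ 0.5205, -0.4274,  0.0009]), 0.62), (array([ 0.4987, -0.2078,  0.1004]), 0.16)]
{'clock': 0.9, 'q': array([ 1.3508,  0.6891, -0.1945,  1.5653,  0.1573,  0.9025, -0.2151]), 'qd': array([ 0.0005,  0.0002, -0.0018,  0.0008,  0.0006,  0.0002,  0.0001]), 'joint_torque': array([  0.0019, -52.7482,  -1.2674, -15.3747,  -0.052 ,  -0.001 ,
         0.    ]), 'tool_pos': array([ 0.1569, -0.605 ,  0.2387]), 'eef_rot': array([0.992 , 0.1265, 0.    , 0.    ]), 'contact_force': array([ 0.9097, -0.5047, -0.5239]), 'moment': array([ 0.027 ,  0.0566, -0.0133]), 'opening': 0.9985620340075857}
```

View pictures.

View pics/side_0.png

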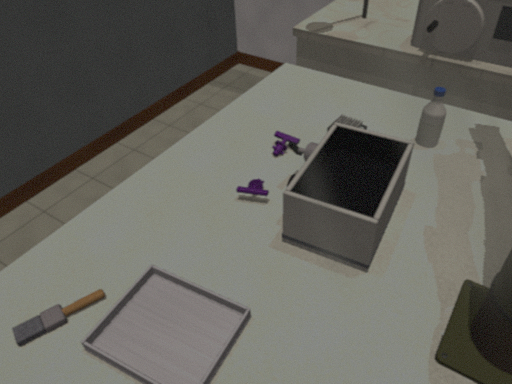

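View pics/top_0.png

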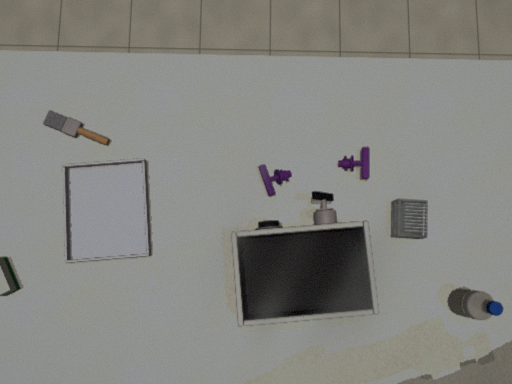

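```bash
python3 - <<'E'
import cv2
a=cv2.imread("pics/top_0.png")[140:340,220:440]; cv2.imwrite("pics/ct.png",cv2.resize(a,None,fx=3,fy=3,interpolation=cv2.INTER_CUBIC))
a=cv2.imread("pics/side_0.png")[105:275,225:425]; a=cv2.convertScaleAbs(a,alpha=1.5,beta=20); cv2.imwrite("pics/cs.png",cv2.resize(a,None,fx=3.5,fy=3.5,interpolation=cv2.INTER_CUBIC))
E
```

```text
(no output)
```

View pics/ct.png

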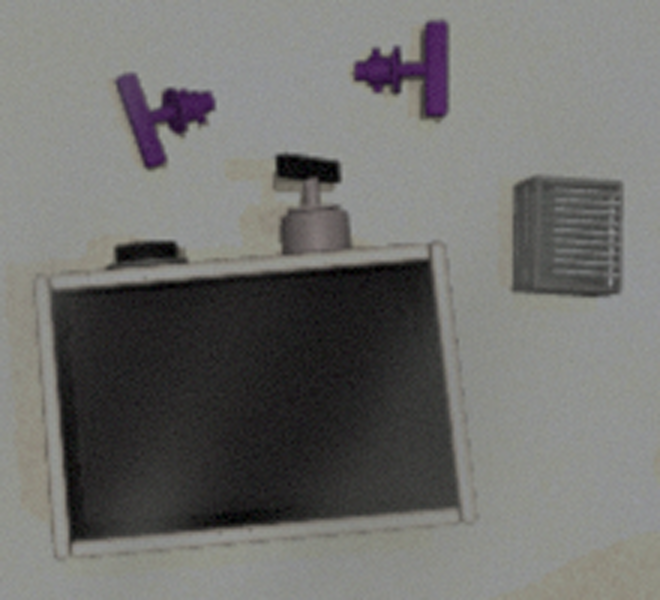

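View pics/cs.png

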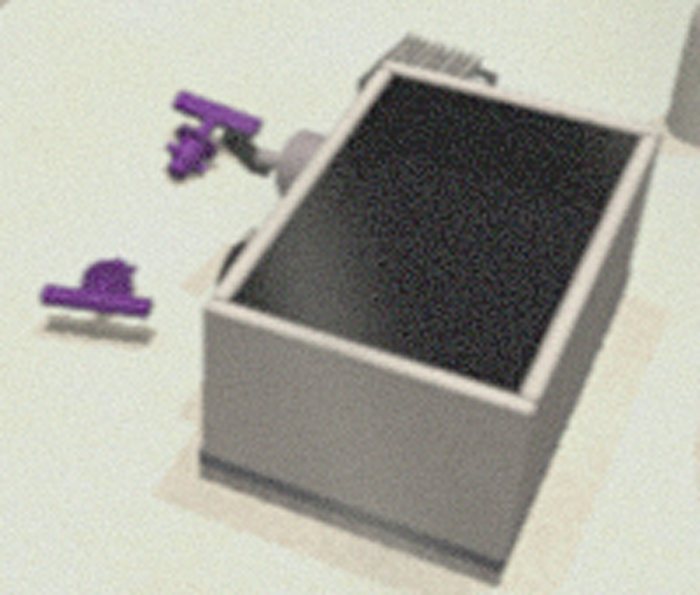

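```bash
python3 - <<'E'
from h import *
np.set_printoptions(precision=4,suppress=True)
d=pics("1"); s=d["top"]; S=d["side"]
c=lambda u,v:(u/3+220,v/3+140); k=lambda u,v:(u/3.5+225,v/3.5+105)
P=[onplane(s,*c(*p),2,.15) for p in((36,279),(442,243),(476,522),(58,558))]
for p in P: print("top corner",p)
Q=[onplane(S,*k(*p),2,.15) for p in((207,305),(390,66),(657,132),(530,410))]
for p in Q: print("side corner",p)
for A in(P,Q):
  e=[A[1]-A[0],A[2]-A[1],A[2]-A[3],A[3]-A[0]]; print([np.linalg.norm(x) for x in e], [np.degrees(np.arctan2(x[1],x[0])) for x in e])
print(tri(s,c(308,170),S,k(242,149)))
for l in("plug","port"):
  for n in d:
    print(l,n,[(np.round(x["xyz"],4),round(x["p"],2)) for x in r.spot_point(d[n],l)][:4])
st=r.get_state();print(st["tool_pos"],st["clock"])
E
```

```text
top corner [ 0.4736 -0.001   0.15  ]
top corner [ 0.5038 -0.2944  0.15  ]
top corner [ 0.307  -0.3143  0.15  ]
top corner [ 0.2793 -0.0204  0.15  ]
side corner [0.4736 0.0023 0.15  ]
side corner [ 0.4959 -0.2837  0.15  ]
side corner [ 0.3092 -0.3026  0.15  ]
side corner [ 0.2809 -0.0162  0.15  ]
[np.float64(0.2948953628067398), np.float64(0.19782400798335636), np.float64(0.2951534529937436), np.float64(0.1952913205046047)] [np.float64(-84.12792841941192), np.float64(-174.21988100159493), np.float64(-84.61969385873674), np.float64(-174.29360428242393)]
[np.float64(0.28694887061875096), np.float64(0.1876348485462124), np.float64(0.28781775336797555), np.float64(0.19365016951352465)] [np.float64(-85.54886997486507), np.float64(-174.22863261862193), np.float64(-84.3477585897318), np.float64(-174.50806644518727)]
(array([ 0.5657, -0.2039,  0.1005]), np.float64(0.006222477622360361))
plug side [(array([ 0.663 , -0.3189,  0.0308]), 0.71), (array([ 0.5656, -0.2065,  0.1013]), 0.57), (array([ 0.6186, -0.0828,  0.0323]), 0.52)]
plug top [(array([ 0.562 , -0.203 ,  0.0969]), 0.78), (array([ 0.6631, -0.3236,  0.0269]), 0.75)]
port side [(array([ 0.4977, -0.2126,  0.1009]), 0.58)]
port top [(array([ 0.4983, -0.2069,  0.1001]), 0.55)]
[ 0.157  -0.605   0.2388] 1.2
```

```bash
cat >> h.py <<'E'
np.set_printoptions(precision=4,suppress=True)
psi=np.radians(5.5); a=np.array([np.cos(psi),np.sin(psi),0]); l=np.array([-np.sin(psi),np.cos(psi),0]); Z=np.array([0,0,1.])
C=np.array([0.5644,-0.2037,0.0998])
def tool(lean):  # lean deg to the left
    t=np.radians(lean); b=l*np.sin(t)+Z*np.cos(t)
    z=-b; x=a; y=np.cross(z,x); return R.from_matrix(np.array([x,y,z]).T),b
def row(p,Rt,st=None,R0=None,p0=None):
    if st is None: st=r.get_state()
    R0=R0 or R.from_quat(st["eef_rot"]); p0=st["tool_pos"] if p0 is None else p0
    d=R0.inv().apply(np.array(p)-p0); w=(R0.inv()*Rt).as_rotvec(degrees=True)
    return np.round(d,4).tolist()+np.round(w,2).tolist()
E
python3 - <<'E'
from h import *
st=r.get_state()
T,b=tool(40); print(b,T.as_matrix())
R0=R.from_quat(st["eef_rot"])
print(row([0.3,-0.5,0.38],R0)); print(row([0.5,-0.25,0.36],tool(20)[0])); print(row(C+b*0.15,T)); print(C+b*.15)
E
```

```text
[-0.0616  0.6398  0.766 ] [[ 0.9954  0.0734  0.0616]
 [ 0.0958 -0.7625 -0.6398]
 [-0.      0.6428 -0.766 ]]
[0.1648, -0.0657, -0.1412, 0.0, 0.0, 0.0]
[0.4212, -0.2575, -0.1213, -19.95, -1.58, 8.95]
[0.5103, -0.3813, 0.024, -39.91, -3.16, 8.67]
[ 0.5552 -0.1077  0.2147]
```

>>> carry_out --pt "0.165 -0.066 -0.141 0 0 0" --pt "0.165 -0.066 -0.141 0 0 0" --pt "0.165 -0.066 -0.141 0 0 0" --pt "0.165 -0.066 -0.141 0 0 0" --pt "0.421 -0.258 -0.121 -20 -1.6 9" --pt "0.421 -0.258 -0.121 -20 -1.6 9" --pt "0.421 -0.258 -0.121 -20 -1.6 9" --pt "0.421 -0.258 -0.121 -20 -1.6 9" --pt "0.421 -0.258 -0.121 -20 -1.6 9" --pt "0.421 -0.258 -0.121 -20 -1.6 9" --pt "0.421 -0.258 -0.121 -20 -1.6 9" --pt "0.421 -0.258 -0.121 -20 -1.6 9" --fingers 100 --grip_force 30

```text
clock: 2.4
tool_pos: [0.5039, -0.2436, 0.3596]
eef_rot: [0.984, 0.051, 0.01, 0.173]
contact_force: [0.2, 0.8, -0.2]
opening: 0.608
```

```bash
python3 - <<'E'
from h import *
st=r.get_state(); print(st["q"],st["qd"],st["opening"],st["tool_pos"])
T,b=tool(40);print(row(C+b*0.15,T)); print(row(C+b*.075,T))
E
```

```text
[ 0.2182  0.4103 -0.0656  1.7689  0.4594  0.9195 -1.5818] [-0.274   0.1017  0.0303 -0.167   0.012   0.2066 -0.2569] 0.6083486575375874 [ 0.5039 -0.2436  0.3596]
[0.0647, -0.1715, 0.0922, -20.1, -0.37, 0.31]
[0.0641, -0.1457, 0.1626, -20.1, -0.37, 0.31]
```

>>> carry_out --pt "0.065 -0.1715 0.092 -20 0 0" --pt "0.065 -0.1715 0.092 -20 0 0" --pt "0.065 -0.1715 0.092 -20 0 0" --pt "0.065 -0.1715 0.092 -20 0 0" --pt "0.065 -0.1715 0.092 -20 0 0" --pt "0.065 -0.1715 0.092 -20 0 0" --pt "0.065 -0.1715 0.092 -20 0 0" --fingers 110

```text
clock: 3.1
tool_pos: [0.5522, -0.1135, 0.2137]
eef_rot: [0.938, 0.046, 0.016, 0.342]
contact_force: [-0.6, -0.5, 0.1]
opening: 0.569
```

```bash
python3 - <<'E'
from h import *
st=r.get_state(); print(st["q"],st["opening"],st["tool_pos"])
T,b=tool(40);print(row(C+b*0.15,T)); print(row(C+b*.06+a*.002,T)); print(row(C+b*.006+a*.002,T))
d=pics("2")
o=[]
for n in d:
    u=proj(d[n],C); print(n,u); u=u.astype(int); im=cv2.convertScaleAbs(d[n]["img"],alpha=1.6,beta=15)
    x0=min(max(u[0]-60,0),392);y0=max(u[1]-80,0); c=im[y0:y0+120,x0:x0+120]; o.append(cv2.resize(c,(400,400),interpolation=cv2.INTER_CUBIC)); print(x0,y0)
cv2.imwrite("pics/c2.png",np.hstack(o))
E
```

```text
[-0.3412  0.7363  0.1317  1.9236  0.8819  0.8243 -2.4373] 0.5685172131362566 [ 0.5522 -0.1135  0.2137]
[0.0035, -0.0035, -0.0043, 0.07, 0.05, 0.12]
[0.0056, -0.0036, 0.0857, 0.07, 0.05, 0.12]
[0.0056, -0.0037, 0.1397, 0.07, 0.05, 0.12]
side [295.8034 148.0935]
235 68
top [321.9456 196.0716]
261 116
```

View pics/c2.png

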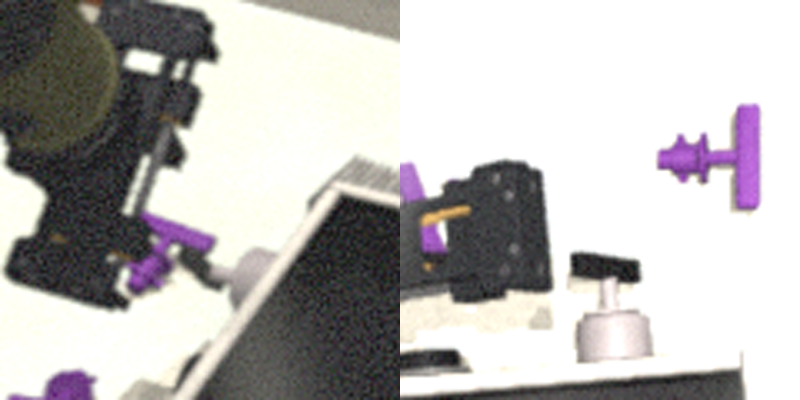

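>>> carry_out --pt "0.0055 -0.0035 0.05 0 0 0" --pt "0.0055 -0.0035 0.085 0 0 0" --pt "0.0055 -0.0035 0.093 0 0 0" --pt "0.0055 -0.0035 0.093 0 0 0" --pt "0.0055 -0.0035 0.093 0 0 0" --pt "0.0055 -0.0035 0.093 0 0 0"

```text
clock: 3.8
tool_pos: [0.564, -0.1695, 0.1424]
eef_rot: [0.939, 0.045, 0.018, 0.341]
contact_force: [-0.3, 0.9, -0.1]
opening: 0.565
```

```bash
cat > look.py <<'E'
from h import *
import sys
d=pics(sys.argv[1]); o=[]
for n in d:
    u=proj(d[n],C).astype(int); im=cv2.convertScaleAbs(d[n]["img"],alpha=1.5,beta=25)
    x0=min(max(u[0]-50,0),412);y0=max(u[1]-50,0); c=im[y0:y0+100,x0:x0+100]; o.append(cv2.resize(c,(400,400),interpolation=cv2.INTER_CUBIC)); print(n,x0,y0)
cv2.imwrite(f"pics/c{sys.argv[1]}.png",np.hstack(o))
st=r.get_state(); print(st["q"],st["opening"],st["tool_pos"],st["contact_force"],st["clock"])
for n in d: print(n,[(np.round(x["xyz"],4),round(x["p"],2)) for x in r.spot_point(d[n],"plug")][:4])
E
python3 look.py 3
python3 - <<'E'
from h import *
T,b=tool(40); print(row(C+b*.006+a*.002,T))
E
```

```text
side 245 98
top 271 146
[-0.2761  0.8719  0.205   1.9469  1.0329  0.6429 -2.5553] 0.5656248302371785 [ 0.5638 -0.1696  0.1421] [ 0.1387  0.0627 -0.1823] 3.9
side [(array([ 0.6183, -0.0846,  0.0354]), 0.82), (array([ 0.5652, -0.2079,  0.1009]), 0.6), (array([ 0.6592, -0.3169,  0.0307]), 0.38)]
top [(array([ 0.6617, -0.324 ,  0.0273]), 0.8), (array([ 0.5645, -0.2026,  0.0999]), 0.52), (array([ 0.6152, -0.0802,  0.0258]), 0.49)]
[-0.0003, -0.0012, 0.0477, 0.02, -0.05, -0.04]
```

View pics/c3.png

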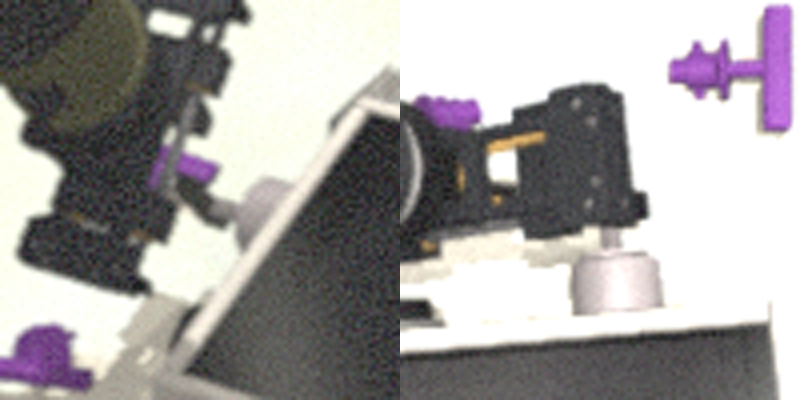

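>>> carry_out --pt "0 -0.001 0.02 0 0 0" --pt "0 -0.001 0.035 0 0 0" --pt "0 -0.001 0.046 0 0 0" --pt "0 -0.001 0.046 0 0 0" --pt "0 -0.001 0.046 0 0 0"

```text
clock: 4.5
tool_pos: [0.5658, -0.1991, 0.1054]
eef_rot: [0.938, 0.045, 0.016, 0.342]
contact_force: [0.8, -0.5, 0.7]
opening: 0.571
```

```bash
python3 look.py 4
```

```text
side 245 98
top 271 146
[-0.2683  0.9526  0.286   1.9503  1.0982  0.5295 -2.611 ] 0.5661947776595005 [ 0.5661 -0.1987  0.1056] [-0.3108 -0.2966 -0.3435] 4.6
side [(array([ 0.6189, -0.0827,  0.0342]), 0.63), (array([ 0.5654, -0.2091,  0.1002]), 0.59), (array([ 0.6608, -0.3197,  0.0298]), 0.57)]
top [(array([ 0.6628, -0.3247,  0.0275]), 0.92), (array([ 0.6194, -0.0808,  0.0303]), 0.65), (array([ 0.5637, -0.2033,  0.098 ]), 0.38)]
```

View pics/c4.png

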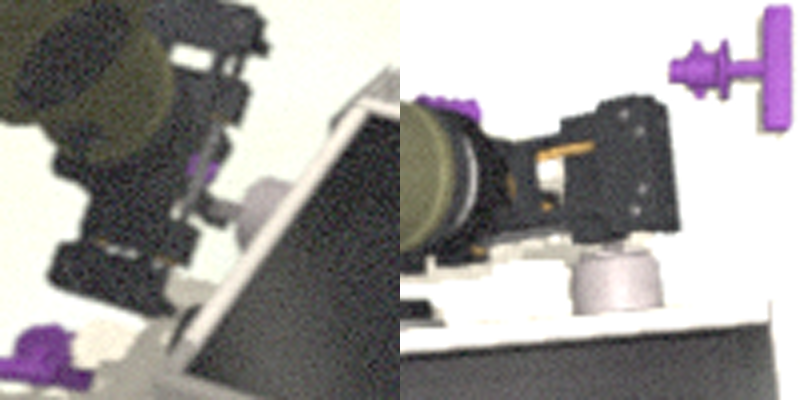

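>>> carry_out --pt "0 0 0 0 0 0" --pt "0 0 0 0 0 0" --pt "0 0 0 0 0 0" --pt "0 0 0 0 0 0" --pt "0 0 0 0 0 0" --pt "0 0 0 0 0 0" --fingers 255 --grip_force 30

```text
clock: 5.3
tool_pos: [0.5657, -0.1996, 0.1053]
eef_rot: [0.938, 0.045, 0.016, 0.342]
contact_force: [-0.2, -0.1, 1.7]
opening: 0.133
```

```bash
python3 - <<'E'
from h import *
st=r.get_state(); print(st["q"],st["opening"],st["tool_pos"],st["contact_force"],st["moment"],st["clock"])
R0=R.from_quat(st["eef_rot"]); p0=st["tool_pos"]
for th in (7,14,21,28,35,42,49,56,63,70):
    Q=R.from_rotvec(a*np.radians(th)); print(th,row(C+Q.apply(p0-C),Q*R0))
E
```

```text
[-0.2679  0.9536  0.2872  1.9506  1.0985  0.5291 -2.6111] 0.13280033070436095 [ 0.5657 -0.1996  0.1053] [-0.1839 -0.1127  1.7145] [ 0.5243  0.1523 -0.0042] 5.3
7 [0.0, 0.0008, 0.0001, 7.0, -0.0, -0.01]
14 [0.0, 0.0016, 0.0003, 14.0, -0.01, -0.01]
21 [0.0, 0.0024, 0.0006, 21.0, -0.01, -0.02]
28 [0.0, 0.0031, 0.001, 28.0, -0.02, -0.02]
35 [0.0, 0.0038, 0.0015, 35.0, -0.02, -0.03]
42 [0.0, 0.0044, 0.0021, 42.0, -0.03, -0.03]
49 [0.0, 0.0049, 0.0027, 49.0, -0.03, -0.04]
56 [0.0, 0.0054, 0.0034, 56.0, -0.04, -0.04]
63 [0.0, 0.0058, 0.0042, 63.0, -0.04, -0.05]
70 [0.0, 0.006, 0.005, 70.0, -0.05, -0.05]
```

>>> carry_out --pt "0 0.0006 0.0001 5 0 0" --pt "0 0.0012 0.0002 10 0 0" --pt "0 0.0017 0.0003 15 0 0" --pt "0 0.0023 0.0005 20 0 0" --pt "0 0.0028 0.0008 25 0 0" --pt "0 0.0028 0.0008 25 0 0" --pt "0 0.0028 0.0008 25 0 0"

```text
clock: 6.0
tool_pos: [0.5656, -0.2034, 0.1068]
eef_rot: [0.99, 0.046, 0.006, 0.132]
contact_force: [-0.8, -2.2, 4.0]
opening: 0.131
```

```bash
python3 look.py 5;python3 -c "
from h import *
st=r.get_state(); print(st['moment'],st['contact_force'],st['joint_torque'])"
```

```text
side 245 98
top 271 146
[ 0.211   0.8253 -0.144   1.8478  0.7587  0.5479 -2.0286] 0.1316629145440893 [ 0.5656 -0.2031  0.1067] [-0.1227 -3.3727  4.1602] 6.1
side [(array([ 0.6143, -0.0812,  0.0316]), 0.9), (array([ 0.5665, -0.2085,  0.0993]), 0.64)]
top [(array([ 0.6582, -0.3221,  0.0273]), 0.83), (array([ 0.6188, -0.0808,  0.026 ]), 0.74)]
[-0.8783  0.2549  0.132 ] [-0.5788 -2.6126  4.6471] [ -1.5722 -49.9439  -2.099   -8.4781  -0.3254  -0.5979  -0.206 ]
```

View pics/c5.png

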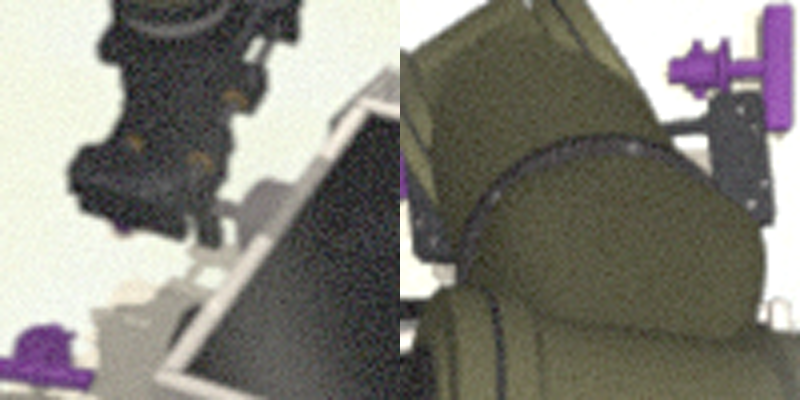

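```bash
python3 - <<'E'
from h import *
st=r.get_state(); R0=R.from_quat(st["eef_rot"]); p0=st["tool_pos"]
C=C+np.array([0,-0.0005,0.0005])
for th in (10,20,30,40,45,48):
    Q=R.from_rotvec(a*np.radians(th)); print(th,row(C+Q.apply(p0-C),Q*R0))
E
```

```text
10 [-0.0, 0.0011, 0.0002, 10.0, 0.01, -0.02]
20 [-0.0, 0.0022, 0.0005, 20.0, 0.02, -0.04]
30 [-0.0, 0.0032, 0.0011, 30.0, 0.03, -0.05]
40 [-0.0, 0.004, 0.0018, 40.0, 0.04, -0.07]
45 [-0.0, 0.0044, 0.0022, 45.0, 0.04, -0.08]
48 [-0.0, 0.0046, 0.0024, 48.0, 0.05, -0.08]
```

>>> carry_out --pt "0 0.0006 0.0001 5 0 0" --pt "0 0.0011 0.0002 10 0 0" --pt "0 0.0017 0.0003 15 0 0" --pt "0 0.0022 0.0005 20 0 0" --pt "0 0.0027 0.0008 25 0 0" --pt "0 0.0032 0.0011 30 0 0" --pt "0 0.0036 0.0014 35 0 0" --pt "0 0.004 0.0018 40 0 0" --pt "0 0.0045 0.0023 46 0 0" --pt "0 0.0045 0.0023 46 0 0" --pt "0 0.0045 0.0023 46 0 0"

```text
clock: 7.3
tool_pos: [0.5674, -0.207, 0.1045]
eef_rot: [0.963, 0.045, -0.012, -0.267]
contact_force: [0.8, -3.0, 3.3]
opening: 0.134
```

```bash
python3 look.py 6;python3 -c "
from h import *
st=r.get_state(); print(st['moment'],st['contact_force']); M=R.from_quat(st['eef_rot']); print(M.as_matrix()); b=-M.as_matrix()[:,2]; print('lean',np.degrees(np.arctan2(b@l,b[2])))
print(row(st['tool_pos']+a*.05,M))"
```

```text
side 245 98
top 271 146
[ 0.8671  1.1088 -0.7834  1.4375  0.2376  1.033  -1.2712] 0.13451909834714115 [ 0.5673 -0.2068  0.1046] [ 2.0023 -2.4289  1.4113] 7.4
side [(array([ 0.6175, -0.0823,  0.0334]), 0.75), (array([ 0.6603, -0.3203,  0.0291]), 0.71), (array([ 0.564 , -0.2053,  0.0989]), 0.66)]
top [(array([ 0.6631, -0.3236,  0.0269]), 0.86), (array([ 0.563 , -0.198 ,  0.0947]), 0.57)]
[-1.0396 -0.5414 -0.0997] [ 1.8077 -3.4365 -0.4569]
[[ 0.9954  0.0824 -0.0485]
 [ 0.0956 -0.8546  0.5104]
 [ 0.0006 -0.5127 -0.8586]]
lean -30.844532677963535
[0.05, 0.0, 0.0, 0.0, 0.0, 0.0]
```

View pics/c6.png

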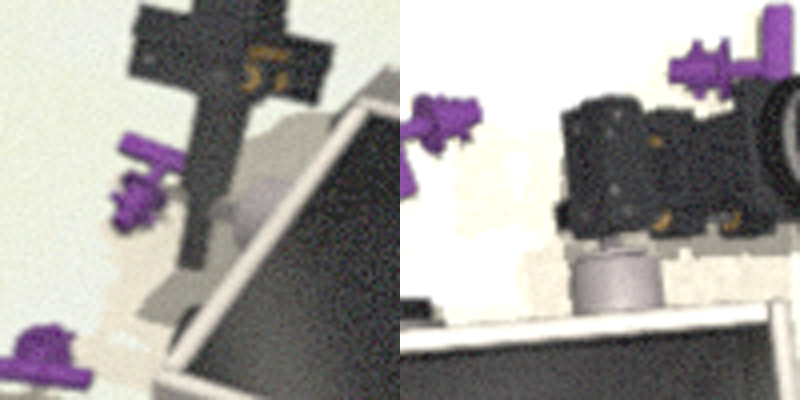

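>>> carry_out --pt "0.004 0 0 0 0 0" --pt "0.008 0 0 0 0 0" --pt "0.012 0 0 0 0 0" --pt "0.016 0 0 0 0 0" --pt "0.02 0 0 0 0 0" --pt "0.02 0 0 0 0 0"

```text
clock: 8.1
tool_pos: [0.5874, -0.2041, 0.1057]
eef_rot: [0.962, 0.046, -0.012, -0.267]
contact_force: [-0.9, -0.0, -2.0]
opening: 0.131
```

```bash
python3 look.py 7;python3 -c "
from h import *
st=r.get_state(); print(st['moment'],st['contact_force'])"
```

```text
side 245 98
top 271 146
[ 0.84    1.1235 -0.7823  1.3807  0.2328  1.065  -1.2757] 0.1300810353478678 [ 0.5866 -0.2047  0.1054] [ 0.3414  0.2662 -1.7722] 8.2
side [(array([ 0.5863, -0.2024,  0.099 ]), 0.84), (array([ 0.6144, -0.0817,  0.0338]), 0.72), (array([ 0.6607, -0.3218,  0.0282]), 0.67)]
top [(array([ 0.6156, -0.0833,  0.0281]), 0.8), (array([ 0.5838, -0.1945,  0.0984]), 0.59), (array([ 0.6588, -0.3241,  0.0306]), 0.57)]
[-0.6039 -0.103   0.0007] [-0.2514 -0.2086 -1.1913]
```

View pics/c7.png

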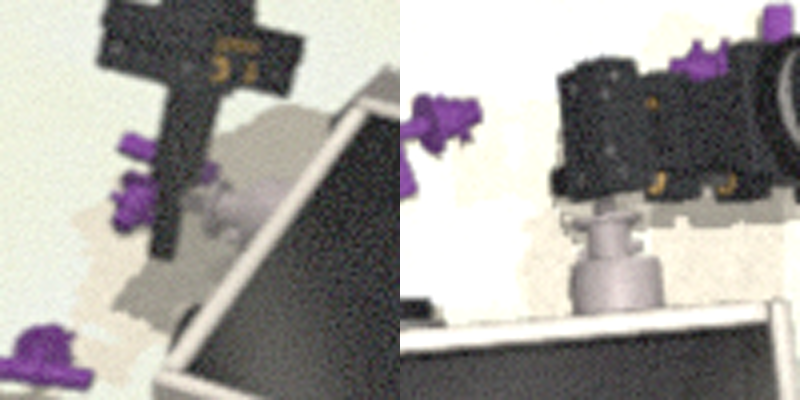

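>>> carry_out --pt "0.006 0 0 0 0 0" --pt "0.012 0 0 0 0 0" --pt "0.018 0 0 0 0 0" --pt "0.024 0 0 0 0 0" --pt "0.03 0 0 0 0 0" --pt "0.036 0 0 0 0 0" --pt "0.036 0 0 0 0 0" --pt "0.036 0 0 0 0 0"

```text
clock: 9.1
tool_pos: [0.6222, -0.2016, 0.1052]
eef_rot: [0.963, 0.046, -0.013, -0.267]
contact_force: [-0.3, -0.7, -1.1]
opening: 0.132
```

```bash
python3 look.py 8;python3 - <<'E'
from h import *
st=r.get_state(); M=R.from_quat(st['eef_rot']); p=st['tool_pos']
print(st['moment'],st['contact_force'])
up=tool(0)[0]
# tail-down tilt 26deg: rotate about l axis so that -a dips: a rises
Q=R.from_rotvec(-l*np.radians(26)); print(Q.apply(a))
print(row([p[0],p[1]+.03,p[2]+.17],up))
tr=np.array([0.538,0.314,0])
print(row([0.58,0.05,0.30],up)); print(row([tr[0]+.03,tr[1],0.25],Q*up)); print((Q*up).as_matrix())
E
```

```text
side 245 98
top 271 146
[ 0.7886  1.1528 -0.7766  1.2707  0.2279  1.1244 -1.2824] 0.13248836288992782 [ 0.6218 -0.2019  0.1052] [-0.166  -0.0261 -1.3058] 9.2
side [(array([ 0.6137, -0.0825,  0.0302]), 0.82), (array([ 0.6638, -0.3206,  0.0298]), 0.68)]
top [(array([ 0.6161, -0.1925,  0.1005]), 0.7), (array([ 0.6151, -0.0787,  0.0296]), 0.56)]
[-0.6344 -0.113   0.0076] [-0.3958  0.2401 -0.8969]
[0.8947 0.0861 0.4384]
[0.0028, -0.113, -0.1304, -30.95, 0.01, -0.07]
[-0.0179, -0.3186, -0.036, -30.95, 0.01, -0.07]
[-0.0048, -0.5193, 0.1427, -30.39, 25.37, -7.09]
[[ 0.8947  0.0958  0.4364]
 [ 0.0861 -0.9954  0.042 ]
 [ 0.4384  0.     -0.8988]]
```

View pics/c8.png

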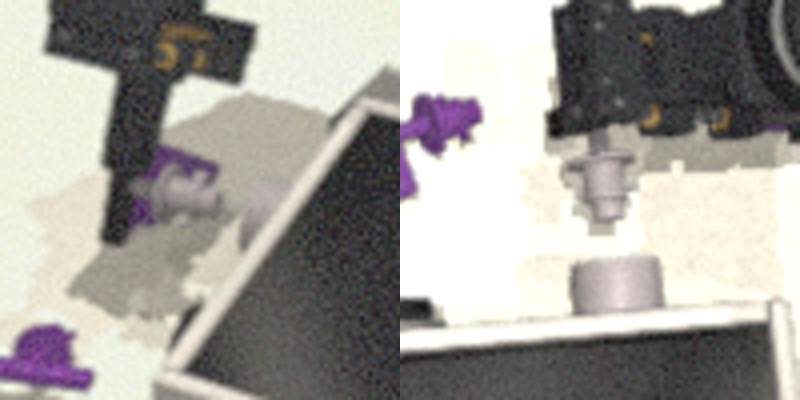

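>>> carry_out --pt "0.003 -0.03 -0.04 -6 0 0" --pt "0.003 -0.06 -0.08 -14 0 0" --pt "0.003 -0.09 -0.11 -22 0 0" --pt "0.003 -0.113 -0.13 -31 0 0" --pt "-0.003 -0.15 -0.113 -31 0 0" --pt "-0.008 -0.19 -0.094 -31 0 0" --pt "-0.012 -0.23 -0.076 -31 0 0" --pt "-0.016 -0.275 -0.056 -31 0 0" --pt "-0.018 -0.3186 -0.036 -31 0 0" --pt "-0.018 -0.3186 -0.036 -31 0 0" --pt "-0.018 -0.3186 -0.036 -31 0 0" --grip_force 40

```text
clock: 10.4
tool_pos: [0.5795, 0.0519, 0.3005]
eef_rot: [0.999, 0.049, 0.0, 0.0]
contact_force: [0.9, -0.9, -1.4]
opening: 0.129
```

```bash
python3 - <<'E'
from h import *
d=pics("9"); cv2.imwrite("pics/both9.png",np.hstack([cv2.resize(d[n]["img"],(400,300)) for n in d]))
s=d["top"]
for p in((66,165),(145,160),(150,257),(68,262)): print(onplane(s,*p,2,.03))
st=r.get_state(); print(st["q"],st["opening"],st["contact_force"],st["clock"])
up=tool(0)[0];Q=R.from_rotvec(-l*np.radians(26));tr=np.array([0.538,0.314,0])
print(row([tr[0]+.03,tr[1],0.22],Q*up)); 
E
```

```text
[0.6419 0.4134 0.03  ]
[0.6576 0.2214 0.03  ]
[0.4212 0.1982 0.03  ]
[0.4069 0.3918 0.03  ]
[ 0.1841  0.6125 -0.6044  1.6072  0.3892  1.0461 -2.0109] 0.13221245196176298 [-1.1261 -0.697  -1.6882] 10.5
[0.0129, -0.2656, 0.0792, 0.15, 26.06, -0.13]
```

View pics/both9.png

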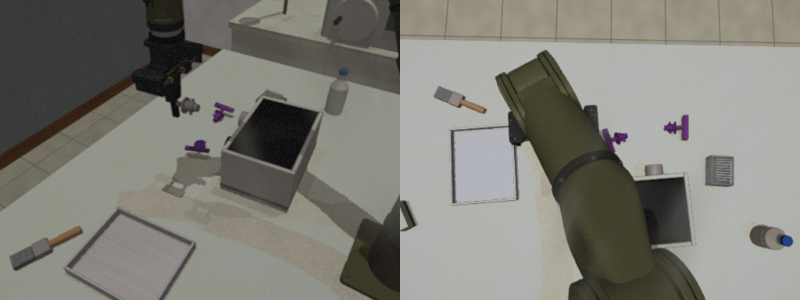

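>>> carry_out --pt "0.002 -0.04 0.01 0 4 0" --pt "0.004 -0.08 0.02 0 8 0" --pt "0.006 -0.12 0.03 0 12 0" --pt "0.008 -0.16 0.045 0 16 0" --pt "0.01 -0.2 0.06 0 20 0" --pt "0.01 -0.235 0.07 0 24 0" --pt "0.01 -0.262 0.079 0 26 0" --pt "0.01 -0.262 0.079 0 26 0" --pt "0.01 -0.262 0.079 0 26 0"

```text
clock: 11.4
tool_pos: [0.5633, 0.3153, 0.2195]
eef_rot: [0.973, 0.049, 0.224, -0.01]
contact_force: [-0.2, 0.5, -1.4]
opening: 0.133
```

```bash
python3 - <<'E'
from h import *
d=pics("10"); cv2.imwrite("pics/both10.png",cv2.resize(d["side"]["img"][100:384,0:300],None,fx=2.5,fy=2.1,interpolation=cv2.INTER_CUBIC))
st=r.get_state(); print(st["q"],st["opening"],st["contact_force"],st["clock"],st["tool_pos"])
M=R.from_quat(st["eef_rot"]); print(M.as_matrix())
p=st["tool_pos"]
for z in(.12,.08,.062,.056,.052,.048): print(z,row([.562,.31,z],M))
E
```

```text
[-0.8542  0.6408  0.2488  1.9551  0.5082  0.2063 -2.6386] 0.13315009598315086 [ 0.3397 -1.5403 -1.1225] 11.5 [0.5656 0.31   0.2206]
[[ 0.8953  0.093   0.4356]
 [ 0.085  -0.9957  0.0379]
 [ 0.4372  0.0031 -0.8993]]
0.12 [-0.0472, -0.0006, 0.0889, 0.0, 0.0, 0.0]
0.08 [-0.0647, -0.0007, 0.1249, 0.0, 0.0, 0.0]
0.062 [-0.0726, -0.0008, 0.141, 0.0, 0.0, 0.0]
0.056 [-0.0752, -0.0008, 0.1464, 0.0, 0.0, 0.0]
0.052 [-0.0769, -0.0008, 0.15, 0.0, 0.0, 0.0]
0.048 [-0.0787, -0.0008, 0.1536, 0.0, 0.0, 0.0]
```

View pics/both10.png

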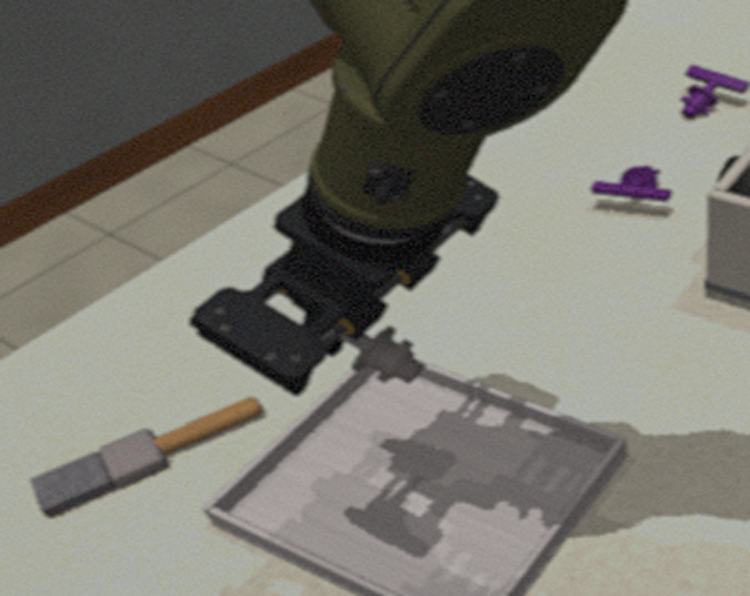

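```bash
python3 - <<'E'
from h import *
up=tool(0)[0]
T=R.from_rotvec(Z*np.radians(-35))*R.from_rotvec(-l*np.radians(10))*up
print(row([.555,.30,.2],T))
E
```

```text
[-0.0193, 0.0089, 0.0135, -10.62, -15.49, 33.3]
```

>>> carry_out --pt "-0.004 0.002 0.003 -2.1 -3.1 6.7" --pt "-0.008 0.004 0.005 -4.2 -6.2 13.3" --pt "-0.012 0.006 0.008 -6.3 -9.3 20" --pt "-0.016 0.008 0.011 -8.5 -12.4 26.6" --pt "-0.019 0.009 0.0135 -10.6 -15.5 33.3" --pt "-0.019 0.009 0.0135 -10.6 -15.5 33.3" --pt "-0.019 0.009 0.0135 -10.6 -15.5 33.3"

```text
clock: 12.2
tool_pos: [0.5562, 0.299, 0.2007]
eef_rot: [0.963, -0.254, 0.085, 0.021]
contact_force: [-0.5, 0.5, -1.7]
opening: 0.136
```

```bash
python3 - <<'E'
from h import *
st=r.get_state(); print(st["q"],st["opening"],st["contact_force"],st["clock"],st["tool_pos"])
M=R.from_quat(st["eef_rot"]); print(M.as_matrix())
for z in(.15,.12,.09,.07,.062,.056,.052,.048): print(z,row([.555,.30,z],M))
E
```

```text
[-0.8098  0.7287  0.2871  1.6959 -0.0555  0.6585 -2.6438] 0.1355565847479926 [-0.5202  0.4876 -1.7199] 12.2 [0.5562 0.299  0.2007]
[[ 0.8569 -0.4923  0.1525]
 [-0.4852 -0.8704 -0.0835]
 [ 0.1739 -0.0024 -0.9848]]
0.15 [-0.0104, -0.0002, 0.0496, 0.0, 0.0, 0.0]
0.12 [-0.0156, -0.0001, 0.0792, 0.0, 0.0, 0.0]
0.09 [-0.0208, -0.0, 0.1087, 0.0, 0.0, 0.0]
0.07 [-0.0243, 0.0, 0.1284, 0.0, 0.0, 0.0]
0.062 [-0.0257, 0.0, 0.1363, 0.0, 0.0, 0.0]
0.056 [-0.0267, 0.0001, 0.1422, 0.0, 0.0, 0.0]
0.052 [-0.0274, 0.0001, 0.1461, 0.0, 0.0, 0.0]
0.048 [-0.0281, 0.0001, 0.1501, 0.0, 0.0, 0.0]
```

>>> carry_out --pt "-0.005 0 0.025 0 0 0" --pt "-0.0104 0 0.05 0 0 0" --pt "-0.0156 0 0.079 0 0 0" --pt "-0.0208 0 0.1087 0 0 0" --pt "-0.0208 0 0.1087 0 0 0" --pt "-0.0208 0 0.1087 0 0 0"

```text
clock: 12.8
tool_pos: [0.5535, 0.3022, 0.0903]
eef_rot: [0.964, -0.253, 0.084, 0.021]
contact_force: [0.3, 0.8, -0.5]
opening: 0.134
```

```bash
python3 - <<'E'
from h import *
d=pics("11"); cv2.imwrite("pics/b11.png",cv2.resize(cv2.convertScaleAbs(d["side"]["img"][150:384,0:300],alpha=1.4,beta=20),None,fx=2.5,fy=2.5,interpolation=cv2.INTER_CUBIC))
st=r.get_state(); print(st["q"],st["opening"],st["contact_force"],st["clock"],st["tool_pos"])
M=R.from_quat(st["eef_rot"]); print(M.as_matrix())
for z in(.07,.062,.056,.052,.048): print(z,row([.555,.30,z],M))
for n in d: print(n,[(np.round(x["xyz"],4),round(x["p"],2)) for x in r.spot_point(d[n],"plug")][:4])
E
```

```text
[-0.7966  0.8867  0.2544  1.7633 -0.0915  0.4325 -2.6437] 0.13208267308334787 [ 0.8045 -0.5484 -0.6188] 12.9 [0.5548 0.303  0.0917]
[[ 0.8575 -0.4906  0.1546]
 [-0.4839 -0.8714 -0.0809]
 [ 0.1744 -0.0054 -0.9847]]
0.07 [-0.0021, 0.0026, 0.0216, 0.0, 0.0, 0.0]
0.062 [-0.0035, 0.0027, 0.0295, 0.0, 0.0, 0.0]
0.056 [-0.0046, 0.0027, 0.0354, 0.0, 0.0, 0.0]
0.052 [-0.0053, 0.0027, 0.0394, 0.0, 0.0, 0.0]
0.048 [-0.006, 0.0027, 0.0433, 0.0, 0.0, 0.0]
side [(array([0.5554, 0.3005, 0.0859]), 0.78), (array([ 0.6167, -0.0813,  0.0324]), 0.73), (array([ 0.6608, -0.3201,  0.0304]), 0.62)]
top [(array([ 0.6639, -0.322 ,  0.0282]), 0.76), (array([ 0.6165, -0.0825,  0.0288]), 0.56)]
```

View pics/b11.png

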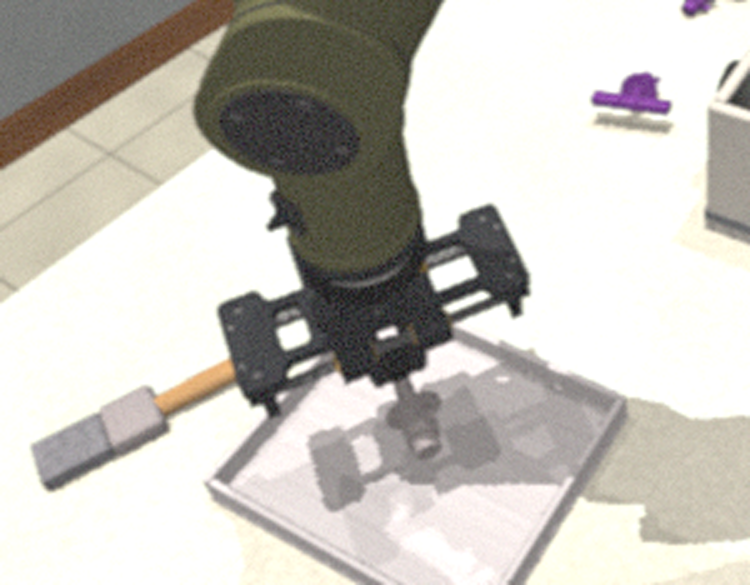

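>>> carry_out --pt "-0.001 0.001 0.01 0 0 0" --pt "-0.002 0.0015 0.02 0 0 0" --pt "-0.003 0.002 0.028 0 0 0" --pt "-0.004 0.0025 0.033 0 0 0" --pt "-0.0045 0.0025 0.036 0 0 0" --pt "-0.005 0.0025 0.038 0 0 0" --pt "-0.005 0.0025 0.038 0 0 0"

```text
clock: 13.7
tool_pos: [0.5547, 0.2996, 0.0545]
eef_rot: [0.963, -0.253, 0.085, 0.02]
contact_force: [-7.2, -1.7, 23.8]
opening: 0.135
```

>>> carry_out --pt "0 0 -0.0012 0 0 0" --pt "0 0 -0.0012 0 0 0"

```text
clock: 13.9
tool_pos: [0.5544, 0.2996, 0.0546]
eef_rot: [0.963, -0.253, 0.085, 0.021]
contact_force: [-3.7, -1.6, 16.4]
opening: 0.133
```

>>> carry_out --pt "0 0 -0.0015 0 0 0" --pt "0 0 -0.002 0 0 0" --pt "0 0 -0.002 0 0 0"

```text
clock: 14.2
tool_pos: [0.5539, 0.2999, 0.0548]
eef_rot: [0.964, -0.253, 0.085, 0.021]
contact_force: [-0.7, -0.8, 4.7]
opening: 0.133
```

Lightly resting; open the fingers.

>>> carry_out --pt "0 0 0 0 0 0" --pt "0 0 0 0 0 0" --pt "0 0 0 0 0 0" --pt "0 0 0 0 0 0" --pt "0 0 0 0 0 0" --pt "0 0 0 0 0 0" --pt "0 0 0 0 0 0" --fingers 60

```text
clock: 14.9
tool_pos: [0.5534, 0.3003, 0.0546]
eef_rot: [0.964, -0.253, 0.084, 0.021]
contact_force: [0.5, 0.6, -0.1]
opening: 0.742
```

```bash
python3 - <<'E'
from h import *
d=pics("12"); cv2.imwrite("pics/b12.png",cv2.resize(cv2.convertScaleAbs(d["side"]["img"][150:384,0:300],alpha=1.4,beta=20),None,fx=2.5,fy=2.5,interpolation=cv2.INTER_CUBIC))
st=r.get_state(); print(st["q"],st["opening"],st["contact_force"],st["clock"],st["tool_pos"])
M=R.from_quat(st["eef_rot"])
print(row(st["tool_pos"]+[0,0,.15],M), M.as_matrix()[:,2])
for n in d: print(n,[(np.round(x["xyz"],4),round(x["p"],2)) for x in r.spot_point(d[n],"plug")][:4])
E
```

```text
[-0.7867  0.9439  0.2404  1.7774 -0.1001  0.3638 -2.6425] 0.7623486439420053 [ 0.1135 -0.5225 -0.0654] 15.0 [0.5533 0.3003 0.0546]
[0.0259, -0.0004, -0.1477, 0.0, 0.0, 0.0] [ 0.152  -0.0826 -0.9849]
side [(array([ 0.6176, -0.0806,  0.0342]), 0.76), (array([0.5281, 0.2802, 0.0363]), 0.6), (array([ 0.6584, -0.3192,  0.0298]), 0.53)]
top [(array([ 0.6192, -0.0822,  0.0283]), 0.93), (array([ 0.6605, -0.322 ,  0.0319]), 0.66)]
```

View pics/b12.png

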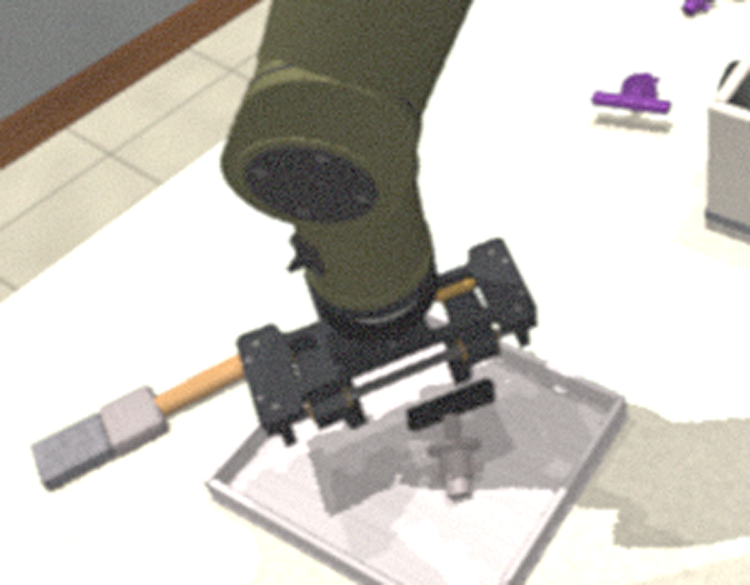

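>>> carry_out --pt "0 0 -0.01 0 0 0" --pt "0 0 -0.03 0 0 0" --pt "0 0 -0.06 0 0 0" --pt "0 0 -0.1 0 0 0" --pt "0 0 -0.14 0 0 0" --pt "0 0 -0.18 0 0 0" --pt "0 0 -0.18 0 0 0" --pt "0 0 -0.18 0 0 0" --pt "0 0 -0.18 0 0 0" --pt "0 0 -0.18 0 0 0"

```text
clock: 16.1
tool_pos: [0.5253, 0.3145, 0.2305]
eef_rot: [0.964, -0.253, 0.083, 0.022]
contact_force: [-0.3, -0.1, 0.7]
opening: 0.767
```

```bash
python3 - <<'E'
from h import *
import time
d=pics("13"); o=cv2.convertScaleAbs(d["side"]["img"],alpha=1.4,beta=20); cv2.imwrite("pics/b13.png",np.hstack([o[:,:400],cv2.convertScaleAbs(d["top"]["img"],alpha=1.4,beta=20)[:,:400]]))
st=r.get_state(); print(st["opening"],st["contact_force"],st["clock"],st["tool_pos"],st["qd"])
for l_ in("plug","rack"):
  for n in d: print(l_,n,[(np.round(x["xyz"],4),round(x["p"],2)) for x in r.spot_point(d[n],l_)][:4])
E
```

```text
0.7633204720379682 [-0.0352 -0.1791 -0.1484] 16.2 [0.5256 0.3145 0.2307] [-0.0011 -0.0029  0.0031 -0.0058 -0.0024  0.0017  0.0021]
plug side [(array([ 0.6597, -0.3198,  0.0283]), 0.89), (array([0.5297, 0.2766, 0.0391]), 0.58), (array([ 0.6164, -0.0831,  0.0326]), 0.56)]
plug top [(array([ 0.6127, -0.0825,  0.0311]), 0.94), (array([ 0.66  , -0.3219,  0.0295]), 0.69), (array([0.527 , 0.2828, 0.0393]), 0.56)]
rack side []
rack top [(array([ 0.5218, -0.422 ,  0.0032]), 0.63)]
```

View pics/b13.png

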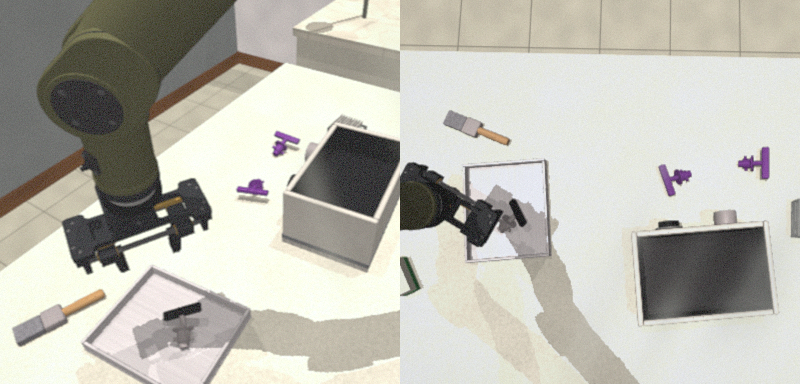

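```bash
python3 -c "
from plant import r
print(r.finish_job())"
```

```text
the job is handed in; nothing more can be done
None
```

The drain plug is out of its port and lying in the tray, and I handed the job in at about 16 s of the 50 s allowed. No verdict was reported.

**What I did:**
- I pinched the upper half of the bar at its 40° lean and turned the plug about 71° counter-clockwise on its own axis.
- I drew it about 56 mm straight out, then lifted it over to the tray.
- I lowered it until it touched the tray floor, eased off until it was resting lightly, and let go.

**Last checks:**
- **Plug:** it showed at about (0.528, 0.280, 0.039) m. That is roughly 10 mm and 30 mm from the tray's centre and below the 80 mm limit. It was in the same place right after release and after the gripper had backed away.
- **Rack:** it was seen at (0.522, -0.422) m, against (0.521, -0.427) m at the start. The difference is within measuring error. Only the top camera found it; the side camera missed it both times.
- **Gripper:** it was about 0.23 m above the bench, touching nothing, with contact force near 0 N.

**What went differently:**
- The set-down pressed with about 24 N at first, so I backed off to about 5 N before opening the fingers.
- On release the plug rolled over gently from standing on its bar end to lying on its side.
- I had planned to tilt the plug tail-down by 26° for the set-down. I cut that to 10° and added a 35° yaw because joint 7 was close to its limit; it stayed within range.

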